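Refill a gravity pin magazine from its loading tray and feed the first pin

ROBOT

A 6-joint arm with a two-finger parallel gripper is mounted at the origin on a cart in front of the work surface, level with it; the furniture and walls round the work are solid. World frame = base frame: x ahead of the robot, y to its left, z up, the work surface at z = 0. Lengths are in m, angles in degrees, forces in N, time in s.
With the tool pointing down it reaches from about 0.4 to 0.825 m from the base axis. Payload 7 kg.
Tool frame: the origin (TCP) lies on the centre line of the jaws, within the pads' length; the fingertips stand 14 mm ahead of it and the grasp point (between the pads) lies 5 mm behind it; z points along the fingers, y is the line along which they close (so a half turn about z gives the same grasp; the last joint's range is limited). The gripper opens to 88 mm and grips with 3 to 60 N. Pads are 19 mm wide; open, the fingers measure 130 mm over their backs; the gripper's body (78 mm by 193 mm) begins 47 mm behind the grasp point.
Start: joints at [88.012, 20.546, 0.682, 0, -70.136, -16.507], TCP at [0.214, 0.64, 0.241] pointing down, gripper open.
Joint ranges: [-176.03, 176.03], [-82.01, 121.73], [-58.28, 71.71], [-173.87, 95.51], [-174.79, -0.11], [-173.66, 173.66]. Speed limits (degrees/s): [136.94, 136.94, 172.46, 180, 180, 180].

INTERFACE

Orientations are given as [roll, pitch, yaw] about the fixed x, y, z axes, in that order (R = Rz(yaw) Ry(pitch) Rx(roll)).
In Python, from plant import r gives the robot as it stands.
- The arm moves only by the tool send_rows, never from a script. Its argument "steps" is a list of rows, each an object with "dp": the shift along the tool's x, y, z in mm, a list of three; "roll": the turn about the tool's z in rad; "jaw": the opening in per cent of the stroke, from 0 (shut) to 100 (fully open). In form: [{"dp": [tx, ty, tz], "roll": roll, "jaw": jaw}, ...]. A call has 1 to 5 rows; each row is the pose to reach, as a shift and turn from the pose commanded when the call began, along the tool's axes at that moment; what a row does not reach only later rows make up. A row lasts 1/8 s, in which the tool goes at most 62.5 mm and 10.7 degrees, less where a joint would pass 70% of its speed; a pose out of reach is approached as far as the arm can. A call with a gripper value outside its range is refused whole. The fingers move at their own pace and stop on an object; "newtons" is the grip in N (left out, the last holds). Time passes only in rows, so rows that repeat a pose let the fingers close. It gives the time, the measured TCP pose, the force, the opening and the grip force at its end, in the units of the state.
- r.get_state(): the state, without advancing time (a new reading comes with each control period).
- r.capture(name): name is "side" or "top" or "wrist"; returns a dict with "image" (420x560x3 uint8, blue, green, red), "K" (3x3 intrinsics, pixels), "rvec" (rotation vector, rad) and "tvec" (3), from world to camera coordinates, as OpenCV has them. Camera axes: x right, y down, z forward; pixel columns grow to the right and rows downward; lengths in m; the calibration is good to about 2 mm. The wrist camera is an equidistant fisheye: a pixel r from the principal point sees the ray r / f radians off the axis. A picture is of the moment at which its call begins. There is no depth.
- r.close_job(): hands the job in; it is judged then, once.
The state is a dict: "time_s": time; "joints": joint angles; "qd": joint speeds; "joint_torque": joint torques, N m; "tcp_pos": TCP position; "eef_rot": TCP orientation; "contact_force": force on the tool from outside, world axes, zero at the start; "moment": the same for the moment, N m; "gripper_width": finger opening in m; "gripper_force": force on a finger pad.
Only numpy, scipy, OpenCV 4.12 (cv2) and the standard library are available. Lean on these libraries where they do the work, as an engineer would, in place of code of your own. Each camera call takes 0.05 s, during which the arm holds its last target. There are 200 camera calls.

TASK

Refill the pin magazine: carry the loading tray over by its bar, turn it so that its open front and the pins line up with the hopper, and tip all three steel pins into the hopper so that they drop down the well and lie stacked there. Stand the empty tray back on the table, then push the feed slide's handle fully home, so that the lowest pin is fed out into the nest in front and the other two stay in the well. Leave the mug, the small blue and white carton and the black marker where they are.

Things in the scene. Friction and masses are not known exactly. Their poses are not given: they have to be found in the camera images.
- magazine: Gravity pin magazine, fixed: grey base 238 x 124 x 12 mm, upright aluminium well, sheet-steel hopper on top. Origin on the table under the well's middle; z up, y along the pins as they lie in the well, +x to the hopper's sloping side and slide handle, -x to the nest (faces the robot within 20 degrees). Base spans x -70 to +168 mm. Pins are tipped in over the +x edge, towards -x.
- well_mouth (a point): Middle of the well's top, where the hopper ends, 85 mm above the table; axes as the magazine's. Well inside 21 (x) by 85 mm (y), floor 15 mm above the table; three pins stack in it with centres about 24, 42 and 60 mm up. Its -x wall has a 30 mm wide sight slot and goes on up as the hopper's upright back stop: inner face at x -10.5, top edge 175 mm above the table.
- hopper_edge (a point): Middle of the rolled outer edge of the hopper's sloping sheet, 160 mm above the table, 63 mm to +x of the well's middle (axes as the magazine's). The sheet drops from here at 56 degrees to the well's mouth. The mouth is 71 mm wide in x (edge to back stop) and 120 mm in y at the top; its ends taper to the well's 85 mm.
- nest (a point): Where the centre of a fed pin lies: 32 mm to -x of the well's middle, 21 mm above the table, in a trough 24 mm wide in front of the well with a low stop at its far side. Axes as the magazine's.
- feed_slide (a joint): Feed slide, m: 0 = drawn back (start), 0.034 = fully home against its stop. It moves to the magazine's -x, with steady friction of about 2.5 N and no spring, and stays where it is left. Its 16 mm thick pusher moves the lowest pin out of the well into the nest and holds up the others.
- slide_handle (a point): Middle of the black grip on the slide's upright handle: 16 mm (magazine's x) by 34 mm (y) by 40 mm high, its middle 112 mm above the table, 142 mm to +x of the well when drawn back, 108 mm when home; a 12 x 28 mm steel upright stands below it. It can be gripped from above or pushed on its +x face.
- tray: Loose loading tray of aluminium sheet, 83 x 92 mm, rear wall 44 mm high, 106 mm high with its bar; about 0.43 kg with pins. Origin: middle of the underside. -x is the open front, +x the rear, y along the pins. The floor falls 10 degrees to the rear, so the pins stay there until the front is tipped down more than that (about y); at about 30 degrees all roll out.
- tray_grip (a point): Middle of the tray's wooden carrying bar, 95 mm above the tray's underside, 6 mm to +x of its middle. Bar 14 mm thick (tray's x), 22 mm high, 87 mm long (y) between two 24 mm wide uprights; its underside is about 50 mm above the pins' tops. Axes as the tray's.
- tray_lip (a point): Middle of the upper edge of the tray's open front, over which the pins roll out: 46 mm to -x of the bar's middle and 75 mm below it. Axes as the tray's.
- pin_a_mid (a point): Centre of one of the three equal steel pins: bar 18 mm in diameter and 80 mm long with round ends, 0.06 kg, long axis along its own y. At the start the one nearest the tray's rear wall.
- pin_b_mid (a point): Centre of another of the three equal steel pins: bar 18 mm in diameter and 80 mm long with round ends, 0.06 kg, long axis along its own y. At the start the middle one.
- pin_c_mid (a point): Centre of the third of the three equal steel pins: bar 18 mm in diameter and 80 mm long with round ends, 0.06 kg, long axis along its own y. At the start the one nearest the tray's open front.
- small_carton_mid (a point): Bystander: middle of a small closed blue and white carton, 86 x 51 mm (x, y), 62 mm high.
- mug_mid (a point): Bystander: middle of a grey mug, 72 mm in diameter, 89 mm high, with a handle.
- marker_black_a_mid (a point): Bystander: middle of a lying black marker, 137 mm long (along its y), 15 mm thick.
Mind the look-alikes: they are no part of the job. What is shaped like the part that bears pin_c_mid but yellow is not meant.

How it is judged (in metres and radians):
On the way, in this order (a step that is already met when the one before it is completed fails the run):
1. all three pins have dropped down the hopper and lie stacked in the well, the feed slide still drawn back (x of pin_a_mid in the frame of magazine between -0.012 and 0.012 m and y of pin_a_mid in the frame of magazine between -0.012 and 0.012 m and z of pin_a_mid in the frame of magazine between 0.015 and 0.068 m and x of pin_b_mid in the frame of magazine between -0.012 and 0.012 m and y of pin_b_mid in the frame of magazine between -0.012 and 0.012 m and z of pin_b_mid in the frame of magazine between 0.015 and 0.068 m and x of pin_c_mid in the frame of magazine between -0.012 and 0.012 m and y of pin_c_mid in the frame of magazine between -0.012 and 0.012 m and z of pin_c_mid in the frame of magazine between 0.015 and 0.068 m and value of joint feed_slide below 0.008 m), for 0.2 s.
2. the feed slide is pushed home and one pin lies in the nest, the other two in the well (value of joint feed_slide above 0.031 m and (((x of pin_a_mid in the frame of magazine between -0.039 and -0.026 m and y of pin_a_mid in the frame of magazine between -0.012 and 0.012 m and z of pin_a_mid in the frame of magazine between 0.012 and 0.028 m) and (x of pin_b_mid in the frame of magazine between -0.012 and 0.012 m and y of pin_b_mid in the frame of magazine between -0.012 and 0.012 m and z of pin_b_mid in the frame of magazine between 0.015 and 0.068 m) and (x of pin_c_mid in the frame of magazine between -0.012 and 0.012 m and y of pin_c_mid in the frame of magazine between -0.012 and 0.012 m and z of pin_c_mid in the frame of magazine between 0.015 and 0.068 m)) or ((x of pin_b_mid in the frame of magazine between -0.039 and -0.026 m and y of pin_b_mid in the frame of magazine between -0.012 and 0.012 m and z of pin_b_mid in the frame of magazine between 0.012 and 0.028 m) and (x of pin_a_mid in the frame of magazine between -0.012 and 0.012 m and y of pin_a_mid in the frame of magazine between -0.012 and 0.012 m and z of pin_a_mid in the frame of magazine between 0.015 and 0.068 m) and (x of pin_c_mid in the frame of magazine between -0.012 and 0.012 m and y of pin_c_mid in the frame of magazine between -0.012 and 0.012 m and z of pin_c_mid in the frame of magazine between 0.015 and 0.068 m)) or ((x of pin_c_mid in the frame of magazine between -0.039 and -0.026 m and y of pin_c_mid in the frame of magazine between -0.012 and 0.012 m and z of pin_c_mid in the frame of magazine between 0.012 and 0.028 m) and (x of pin_a_mid in the frame of magazine between -0.012 and 0.012 m and y of pin_a_mid in the frame of magazine between -0.012 and 0.012 m and z of pin_a_mid in the frame of magazine between 0.015 and 0.068 m) and (x of pin_b_mid in the frame of magazine between -0.012 and 0.012 m and y of pin_b_mid in the frame of magazine between -0.012 and 0.012 m and z of pin_b_mid in the frame of magazine between 0.015 and 0.068 m)))), for 0.2 s.
At the end, for the whole second after the job is handed in: Slide home (over 0.031 m); one pin in the nest (centre 26 to 39 mm to -x of the well, z under 28 mm), two in the well (within 12 mm of its middle, z under 68 mm); tray upright at rest on the table (tilt under 0.08 rad); mug, small carton, marker within 30 mm of their starts (all of step 2 and angle between tray's own z axis and vertical below 0.08 rad and height (world z) of tray_grip between 0.088 and 0.102 m and linear speed of tray below 0.02 m/s and distance of each of small_carton_mid, mug_mid, marker_black_a_mid from where it was at the start of the episode below 0.03 m); the robot touches nothing.
It fails at once if the small carton is moved more than 30 mm (distance of small_carton_mid from where it was at the start of the episode above 0.03 m).
It fails at once if the mug is moved more than 30 mm (distance of mug_mid from where it was at the start of the episode above 0.03 m).
It fails at once if the black marker is moved more than 30 mm (distance of marker_black_a_mid from where it was at the start of the episode above 0.03 m).
It also fails if it takes over 51 s, if anything falls off the work surface, if the arm or the gripper's body presses on something with over 40 N, if the wrist force passes 120 N, or if a joint passes its speed limit or range.

## Working session

There is one attempt and no reset: what is moved stays moved. The work goes in short steps, Python scripts to look and compute and a tool call to move; the robot and the scene stay as the last step left them, time stands still between calls to the robot, and variables do not carry over. Pictures are saved under pics/ and viewed, at most 10 in all, crops included, and the job is handed in when it is done.

Besides the shell and the picture viewer there is one more tool, called as name([rows], argument=value, ...), one row to a line, values as JSON. send_rows: Moves the arm, as the interface text tells. Its arguments: {"type":"object","properties":{"steps":{"type":"array","items":{"type":"object","properties":{"dp":{"type":"array","items":{"type":"number"}},"roll":{"type":"number"},"jaw":{"type":"number"}}}},"newtons":{"type":"number"}},"required":["steps"]}

```bash
mkdir -p pics; ls; python3 - <<'E'
from plant import r
import cv2
s=r.get_state();print(s)
for n in("side","top"):
    c=r.capture(n);cv2.imwrite(f"pics/{n}0.png",c["image"]);print(n,c["K"],c["rvec"],c["tvec"])
E
```

```text
pics
{'time_s': 0.0, 'joints': array([ 8.80120406e+01,  2.05914234e+01,  6.35275499e-01, -2.03943744e-02,
       -7.01355969e+01, -1.65061259e+01]), 'qd': array([ 0.04263511,  0.00926046, -0.11691013,  0.04464538,  0.0241693 ,
       -0.00056568]), 'joint_torque': array([-9.36232118e-05, -5.82706690e+01,  2.93049252e+01,  6.99691057e+00,
        7.10588458e-03, -1.45639988e-04]), 'tcp_pos': array([0.21399783, 0.63970169, 0.23963334]), 'eef_rot': array([ 1.79906589e+02, -7.68686512e-03, -1.85010242e+01]), 'contact_force': array([ 0.42380737, -0.34888403, -0.51756538]), 'moment': array([ 0.00331618, -0.00510402,  0.02237893]), 'gripper_force': 0.0, 'gripper_width': 0.088239037917414}
side [[432.76820724   0.         287.40510143]
 [  0.         432.76820724 209.41392701]
 [  0.           0.           1.        ]] [ 2.28066427 -0.4596768   0.19841498] [-0.48590567  0.27886276  1.26842974]
top [[433.43622839   0.         280.26003714]
 [  0.         433.43622839 212.01085109]
 [  0.           0.           1.        ]] [ 1.68943245 -2.18622787  0.57536461] [0.18543247 0.48746893 1.50795476]
```

View pics/top0.png

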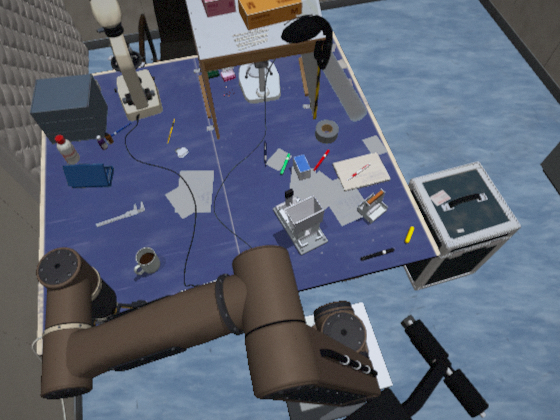

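View pics/side0.png

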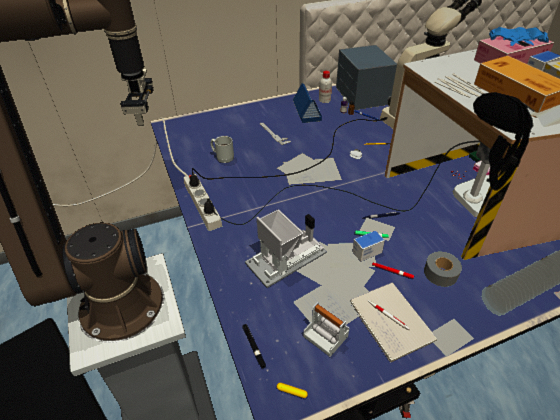

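The top view shows the magazine near (300,222), the tray near (373,205), the carton at (302,167) and the marker at (377,254). The side view shows the magazine near (285,250) and the tray near (326,328). I'll enlarge both.

```bash
python3 - <<'E'
import cv2
a=cv2.imread("pics/top0.png")[150:265,265:425];cv2.imwrite("pics/tc.png",cv2.resize(a,None,fx=5,fy=5,interpolation=cv2.INTER_CUBIC))
a=cv2.imread("pics/side0.png")[200:360,235:405];cv2.imwrite("pics/sc.png",cv2.resize(a,None,fx=3.75,fy=3.75,interpolation=cv2.INTER_CUBIC))
E
```

```text
(no output)
```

View pics/tc.png

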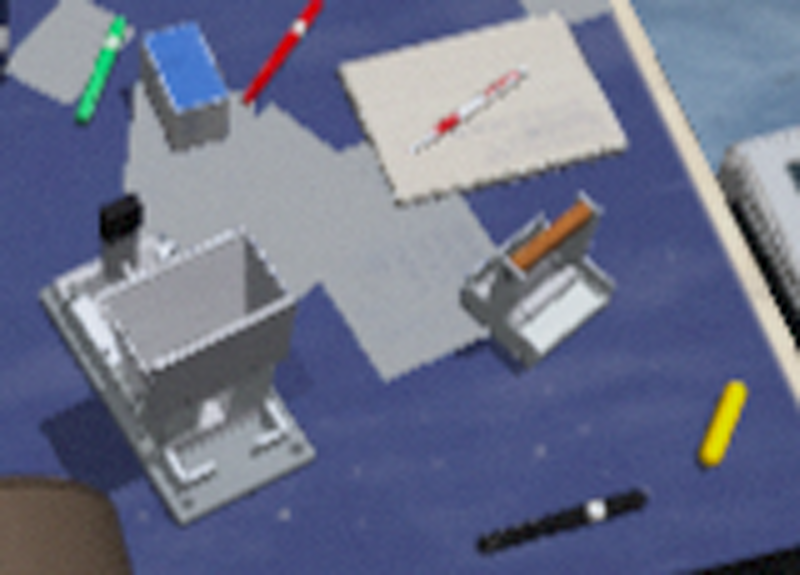

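View pics/sc.png

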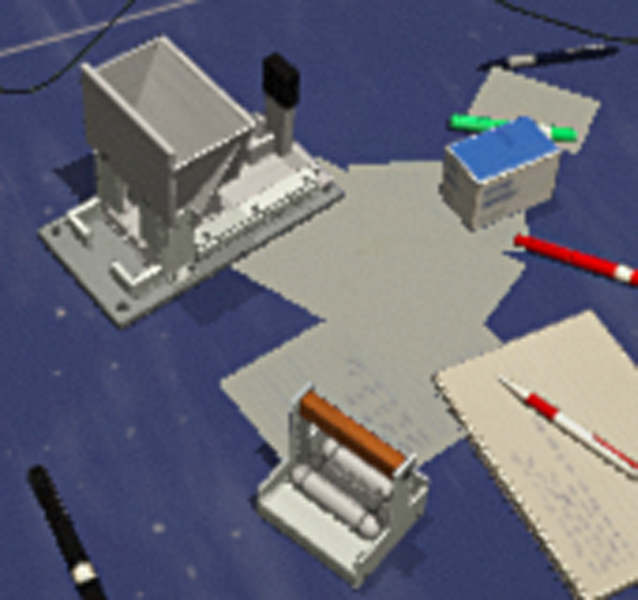

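Top crop: hopper rim corners at (152,368), (297,298), (243,232) and (103,298), handle top at (122,208), tray bar from (515,262) to (590,208). The tray's open front faces the robot. Now I'll fit the poses.

```bash
cat > h.py <<'E'
import numpy as np, cv2
from scipy.optimize import least_squares
from scipy.spatial.transform import Rotation as R
C={"top":(np.array([[433.43622839,0,280.26003714],[0,433.43622839,212.01085109],[0,0,1]]),np.array([1.68943245,-2.18622787,0.57536461]),np.array([0.18543247,0.48746893,1.50795476])),
"side":(np.array([[432.76820724,0,287.40510143],[0,432.76820724,209.41392701],[0,0,1]]),np.array([2.28066427,-0.4596768,0.19841498]),np.array([-0.48590567,0.27886276,1.26842974]))}
def proj(c,P):
    K,rv,t=C[c];return cv2.projectPoints(np.array(P,float).reshape(-1,1,3),rv,t,K,None)[0][:,0]
def T(p,q):
    c,s=np.cos(p[2]),np.sin(p[2]);q=np.atleast_2d(q)
    return np.c_[p[0]+c*q[:,0]-s*q[:,1],p[1]+s*q[:,0]+c*q[:,1],q[:,2]]
def fit(obs,p0):
    f=lambda p:np.concatenate([(proj(c,T(p,np.array(m)/1000))[0]-u) for c,m,u in obs])
    s=least_squares(f,p0,loss="soft_l1");return s.x,s.fun.reshape(-1,2)
E
python3 - <<'E'
from h import *
t=lambda U,V:np.array([(U+.5)/5-.5+265,(V+.5)/5-.5+150])
s=lambda U,V:np.array([(U+.5)/3.75-.5+235,(V+.5)/3.75-.5+200])
M=[("top",(-12,60,175),t(152,368)),("top",(-12,-60,175),t(297,298)),("top",(63,60,160),t(103,298)),("top",(63,-60,160),t(243,232)),
("top",(168,62,12),t(45,293)),("top",(-70,62,12),t(183,522)),("top",(-70,-62,12),t(313,452)),("top",(142,0,132),t(122,208)),
("side",(-70,62,12),s(40,232)),("side",(-70,-62,12),s(122,322)),("side",(168,-62,12),s(343,190)),("side",(-12,60,175),s(85,68)),("side",(-12,-60,175),s(172,163)),("side",(63,60,160),s(163,40)),("side",(63,-60,160),s(253,127)),("side",(142,0,132),s(281,65))]
p,e=fit(M,[.5,0,0]);print(p,np.degrees(p[2]));print(e.round(1).tolist())
Tr=[("top",(6,43,106),t(515,262)),("top",(6,-43,106),t(590,208)),("top",(-41,46,0),t(530,367)),("top",(-41,-46,15),t(613,293)),
("side",(6,43,106),s(303,394)),("side",(6,-43,106),s(407,463)),("side",(-41,46,0),s(258,510)),("side",(-41,-46,0),s(360,588))]
p,e=fit(Tr,[.5,-.2,0]);print(p,np.degrees(p[2]),T(p,[.006,0,.095]));print(e.round(1).tolist())
for n,a,b,z in(("carton",(187,65),(500,147),62),("yellow",(723,425),None,0)):
    o=[("top",(0,0,z),t(*a))]+([("side",(0,0,z),s(*b))] if b else [])
    f=lambda q:np.concatenate([proj(c,[q[0],q[1],z/1000])[0]-u for c,_,u in o])
    print(n,least_squares(f,[.5,0]).x)
for u in((479,545),(645,495)):
    print("marker",least_squares(lambda q:proj("top",[q[0],q[1],.008])[0]-t(*u),[.5,0]).x)
print("mug",least_squares(lambda q:proj("top",[q[0],q[1],.089])[0]-(148,255),[.5,0]).x)
E
```

```text
[ 0.46391119 -0.03515455  0.24706636] 14.155859734111882
[[0.6, -0.8], [-0.0, -0.7], [0.3, -0.4], [0.0, -0.5], [-1.1, -0.5], [0.3, 0.2], [1.5, 0.3], [0.1, -0.7], [-1.3, -0.2], [-0.8, 1.1], [0.4, 0.6], [-0.3, -0.8], [0.4, -2.5], [-0.6, -0.0], [-0.4, -0.8], [-0.1, -0.0]]
[ 0.50385262 -0.32626979  0.46342877] 26.55251239637091 [[ 0.50921977 -0.32358769  0.095     ]]
[[-0.5, -0.2], [-0.5, -1.6], [0.1, 0.2], [-0.4, 0.2], [0.8, -0.4], [-0.2, -0.3], [-0.3, 1.5], [-0.5, 1.0]]
carton [ 0.76375117 -0.09992761]
yellow [ 0.35896443 -0.4339461 ]
marker [ 0.30695187 -0.20769303]
marker [ 0.31420792 -0.34747362]
mug [0.48823819 0.56810957]
```

```bash
cat > go.py <<'E'
import sys
from h import *
from plant import r
# usage: go.py x y z yaw  -> dp (mm, in tool axes), roll (rad)
s=r.get_state();x=np.array(sys.argv[1:4],float);yaw=float(sys.argv[4])
Rm=R.from_euler("xyz",s["eef_rot"],degrees=True).as_matrix()
print(s["time_s"],s["tcp_pos"].round(4),s["eef_rot"].round(2),"F",s["contact_force"].round(1),"w",round(s["gripper_width"],4))
print("dp",(Rm.T@(x-s["tcp_pos"])*1000).round(1),"roll",round(np.radians((s["eef_rot"][2]-yaw+180)%360-180),4))
E
echo
```

send_rows([
  {"dp":[49,30,-4],"roll":0.157,"jaw":100},
  {"dp":[98,60,-8],"roll":0.314,"jaw":100},
  {"dp":[148,90,-12],"roll":0.471,"jaw":100},
  {"dp":[197,120,-16],"roll":0.628,"jaw":100},
  {"dp":[246,150,-20],"roll":0.785,"jaw":100},
], newtons=20)

```text
time_s: 0.72
tcp_pos: [0.4006, 0.4181, 0.2605]
eef_rot: [180.0, -0.0, -63.8]
contact_force: [1.3, 0.6, -0.0]
gripper_width: 0.0878
gripper_force: 0.0
```

```bash
python3 go.py .509 -.324 .26 -63.45
```

```text
0.725 [0.4006 0.4181 0.2605] [ 1.7998e+02 -1.0000e-02 -6.3760e+01] F [ 1.3  0.6 -0. ] w 0.0878
dp [7.135e+02 2.310e+02 7.000e-01] roll -0.0053
```

send_rows([
  {"dp":[56,18,0],"roll":0,"jaw":100},
  {"dp":[112,36,0],"roll":0,"jaw":100},
  {"dp":[168,54,0],"roll":0,"jaw":100},
  {"dp":[224,72,0],"roll":0,"jaw":100},
  {"dp":[280,90,0],"roll":0,"jaw":100},
])

```text
time_s: 1.35
tcp_pos: [0.4441, 0.1272, 0.2606]
eef_rot: [-180.0, 0.0, -63.4]
contact_force: [1.6, -0.2, 0.1]
gripper_width: 0.0876
gripper_force: 0.0
```

send_rows([
  {"dp":[56,18,0],"roll":0,"jaw":100},
  {"dp":[112,36,0],"roll":0,"jaw":100},
  {"dp":[168,54,0],"roll":0,"jaw":100},
  {"dp":[224,72,0],"roll":0,"jaw":100},
  {"dp":[280,90,0],"roll":0,"jaw":100},
])

```text
time_s: 1.98
tcp_pos: [0.4887, -0.1636, 0.2605]
eef_rot: [-180.0, 0.0, -63.5]
contact_force: [1.2, 0.2, -1.1]
gripper_width: 0.0877
gripper_force: 0.0
```

send_rows([
  {"dp":[55,18,0],"roll":0,"jaw":100},
  {"dp":[110,36,0],"roll":0,"jaw":100},
  {"dp":[153,51,30],"roll":0,"jaw":100},
  {"dp":[153,51,60],"roll":0,"jaw":100},
])

```text
time_s: 2.48
tcp_pos: [0.5112, -0.3241, 0.1987]
eef_rot: [180.0, 0.0, -63.7]
contact_force: [-0.7, 0.4, -0.9]
gripper_width: 0.0877
gripper_force: 0.0
```

```bash
python3 go.py .509 -.324 .2 -63.45; python3 - <<'E'
from plant import r
import cv2
c=r.capture("wrist");cv2.imwrite("pics/w1.png",c["image"]);print(c["K"],c["rvec"],c["tvec"])
E
```

```text
2.475 [ 0.5112 -0.3241  0.1987] [ 1.7995e+02  3.0000e-02 -6.3690e+01] F [-0.7  0.4 -0.9] w 0.0877
dp [-1.1  1.9 -1.3] roll -0.0042
[[325.1922621    0.         277.29616426]
 [  0.         325.1922621  206.83488618]
 [  0.           0.           1.        ]] [-0.6922331   2.96362375  0.434884  ] [0.31482462 0.47079863 0.49965658]
```

View pics/w1.png

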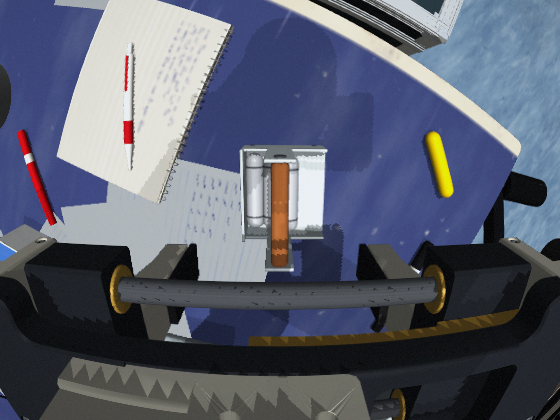

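The wrist view shows the tray's bar from about (280,164) to (279,265), square to the jaws, and the pins at the rear (left). Checking its position.

```bash
python3 - <<'E'
from h import *
K=np.array([[325.19,0,277.296],[0,325.19,206.835],[0,0,1]]);rm=R.from_rotvec([-0.6922331,2.96362375,0.434884]).as_matrix();t=np.array([0.31482462,0.47079863,0.49965658])
def ray(u,z):
    d=(np.array(u)-K[:2,2])/K[0,0];th=np.hypot(*d);v=np.r_[d/th*np.sin(th),np.cos(th)]
    o=-rm.T@t;w=rm.T@v;return o+w*(z-o[2])/w[2]
a=ray((280,164),.106);b=ray((279,265),.106);print(a,b,(a+b)/2,np.linalg.norm(a-b),np.degrees(np.arctan2(*(b-a)[1::-1]))-90)
E
```

```text
[ 0.5271143  -0.36009257  0.106     ] [ 0.49120959 -0.28609593  0.106     ] [ 0.50916195 -0.32309425  0.106     ] 0.0822474892493257 25.883622484252513
```

send_rows([
  {"dp":[-1,2,50],"roll":0,"jaw":60},
  {"dp":[-1,2,90],"roll":0,"jaw":45},
  {"dp":[-1,2,108],"roll":0,"jaw":30},
  {"dp":[-1,2,108],"roll":0,"jaw":0},
  {"dp":[-1,2,108],"roll":0,"jaw":0},
], newtons=25)

```text
time_s: 3.15
tcp_pos: [0.5102, -0.3213, 0.0938]
eef_rot: [-180.0, -0.1, -63.4]
contact_force: [0.8, 0.3, -0.0]
gripper_width: 0.0432
gripper_force: 0.0
```

send_rows([
  {"dp":[0,0,0],"roll":0,"jaw":0},
  {"dp":[0,0,0],"roll":0,"jaw":0},
  {"dp":[0,0,0],"roll":0,"jaw":0},
])

```text
time_s: 3.52
tcp_pos: [0.5093, -0.3214, 0.093]
eef_rot: [-180.0, -0.0, -63.5]
contact_force: [-0.4, -0.9, -3.5]
gripper_width: 0.0138
gripper_force: 25.1
```

send_rows([
  {"dp":[0,0,-10],"roll":0,"jaw":0},
  {"dp":[0,0,-30],"roll":0,"jaw":0},
  {"dp":[0,0,-60],"roll":0,"jaw":0},
  {"dp":[0,0,-100],"roll":0,"jaw":0},
  {"dp":[0,0,-140],"roll":0,"jaw":0},
])

```text
time_s: 4.15
tcp_pos: [0.5088, -0.321, 0.2338]
eef_rot: [180.0, 0.1, -63.5]
contact_force: [0.8, -0.9, -3.6]
gripper_width: 0.0137
gripper_force: 25.0
```

send_rows([
  {"dp":[0,0,-25],"roll":0.03,"jaw":0},
  {"dp":[0,0,-38],"roll":0.1,"jaw":0},
  {"dp":[0,0,-42],"roll":0.18,"jaw":0},
  {"dp":[0,0,-42],"roll":0.215,"jaw":0},
])

```text
time_s: 4.65
tcp_pos: [0.5091, -0.3211, 0.2749]
eef_rot: [-180.0, 0.0, -75.9]
contact_force: [0.7, -0.5, -4.8]
gripper_width: 0.0141
gripper_force: 25.0
```

```bash
cat > mg.py <<'E'
import sys
from h import *
# mag x y z (mm, TCP) -> world
p=[.4639,-.0352,np.radians(14.16)]
import subprocess
w=T(p,np.array(sys.argv[1:4],float)/1000)[0];print("target",w.round(4))
from plant import r
s=r.get_state();d=s["tcp_pos"]-np.array([p[0],p[1],0]);c,n=np.cos(p[2]),np.sin(p[2])
print("now mag",(np.array([c*d[0]+n*d[1],-n*d[0]+c*d[1],d[2]])*1000).round(1))
subprocess.run(["python3","go.py",*map(str,w),"-75.84"])
E
python3 mg.py 140 1.5 273
```

```text
4.65 [ 0.5091 -0.3211  0.2749] [-1.7998e+02  1.0000e-02 -7.5870e+01] F [ 0.7 -0.5 -4.8] w 0.0141
dp [-289.9 -165.9    2. ] roll -0.0005
target [5.993e-01 5.000e-04 2.730e-01]
now mag [ -26.1 -288.3  274.9]
```

send_rows([
  {"dp":[-7,-4,0],"roll":0,"jaw":0},
  {"dp":[-21,-12,0],"roll":0,"jaw":0},
  {"dp":[-42,-24,0],"roll":0,"jaw":0},
  {"dp":[-70,-40,0],"roll":0,"jaw":0},
  {"dp":[-105,-60,0],"roll":0,"jaw":0},
])

```text
time_s: 5.28
tcp_pos: [0.5419, -0.2031, 0.2743]
eef_rot: [180.0, 0.0, -75.8]
contact_force: [0.2, -0.8, -3.9]
gripper_width: 0.014
gripper_force: 25.0
```

send_rows([
  {"dp":[-37,-21,0],"roll":0,"jaw":0},
  {"dp":[-74,-42,0],"roll":0,"jaw":0},
  {"dp":[-108,-62,0],"roll":0,"jaw":0},
  {"dp":[-136,-78,0],"roll":0,"jaw":0},
  {"dp":[-158,-90,0],"roll":0,"jaw":0},
])

```text
time_s: 5.9
tcp_pos: [0.5902, -0.0269, 0.2743]
eef_rot: [180.0, 0.0, -75.7]
contact_force: [0.3, 0.1, -4.2]
gripper_width: 0.014
gripper_force: 25.0
```

send_rows([
  {"dp":[-14,-8,0],"roll":0,"jaw":0},
  {"dp":[-23,-13,0],"roll":0,"jaw":0},
  {"dp":[-27,-16,0],"roll":0,"jaw":0},
  {"dp":[-27,-16,0],"roll":0,"jaw":0},
])

```text
time_s: 6.4
tcp_pos: [0.5991, 0.0004, 0.2745]
eef_rot: [180.0, -0.0, -75.8]
contact_force: [-0.6, 0.5, -4.4]
gripper_width: 0.0141
gripper_force: 25.0
```

```bash
python3 mg.py 110 1.5 244; python3 - <<'E'
from plant import r
import cv2
c=r.capture("side");a=c["image"][130:300,220:390];cv2.imwrite("pics/s2.png",cv2.resize(a,None,fx=3.5,fy=3.5,interpolation=cv2.INTER_CUBIC))
E
```

```text
6.4 [5.991e-01 4.000e-04 2.745e-01] [179.99  -0.   -75.8 ] F [-0.6  0.5 -4.4] w 0.0141
dp [-0.1 29.8 30.5] roll 0.0007
target [ 0.5702 -0.0068  0.244 ]
now mag [139.8   1.4 274.5]
```

View pics/s2.png

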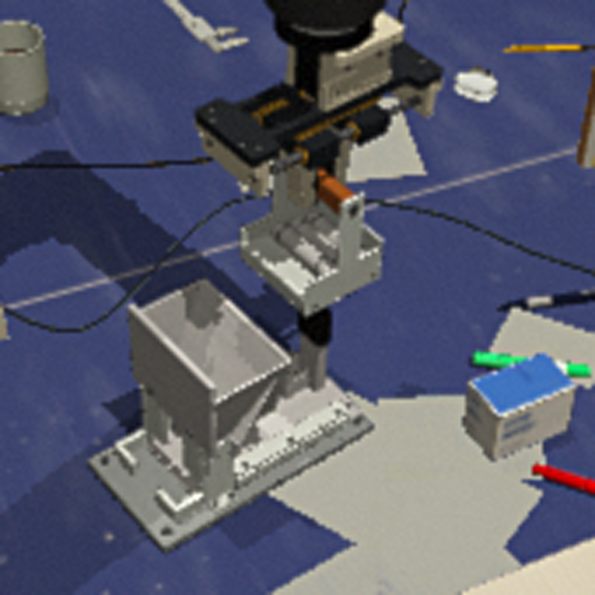

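The tray hangs level beside the hopper with its pins in place. The jaw can't pitch, so I'll press the tray's front wall on the hopper edge and swing the bar over it.

send_rows([
  {"dp":[0,8,12],"roll":0,"jaw":0},
  {"dp":[0,20,26],"roll":0,"jaw":0},
  {"dp":[0,24,30],"roll":0,"jaw":0},
  {"dp":[0,25,30],"roll":0,"jaw":0},
], newtons=12)

```text
time_s: 6.95
tcp_pos: [0.5749, -0.0058, 0.2447]
eef_rot: [-180.0, -0.0, -75.8]
contact_force: [1.0, 0.4, -5.4]
gripper_width: 0.0143
gripper_force: 12.0
```

send_rows([
  {"dp":[0,5,0],"roll":0,"jaw":0},
  {"dp":[0,9,-2],"roll":0,"jaw":0},
  {"dp":[0,13,-4],"roll":0,"jaw":0},
  {"dp":[0,13,-4],"roll":0,"jaw":0},
])

```text
time_s: 7.45
tcp_pos: [0.563, -0.0086, 0.2498]
eef_rot: [-179.8, -0.0, -75.8]
contact_force: [6.2, 1.3, -0.7]
gripper_width: 0.0162
gripper_force: 12.0
```

```bash
python3 mg.py 94 1.5 251
```

```text
7.45 [ 0.563  -0.0086  0.2498] [-1.7984e+02 -1.0000e-02 -7.5770e+01] F [ 6.2  1.3 -0.7] w 0.0162
dp [ 0.   8.6 -1.3] roll 0.0012
target [ 0.5547 -0.0108  0.251 ]
now mag [102.6   1.6 249.8]
```

send_rows([
  {"dp":[0,5,-1],"roll":0,"jaw":0},
  {"dp":[0,10,-2],"roll":0,"jaw":0},
  {"dp":[0,15,-3],"roll":0,"jaw":0},
  {"dp":[0,20,-4],"roll":0,"jaw":0},
  {"dp":[0,25,-5],"roll":0,"jaw":0},
])

```text
time_s: 8.07
tcp_pos: [0.5391, -0.0147, 0.2548]
eef_rot: [-179.8, -0.0, -75.8]
contact_force: [4.2, 1.0, 1.3]
gripper_width: 0.0201
gripper_force: 12.0
```

```bash
python3 mg.py 61 1.5 256; python3 - <<'E'
from plant import r
import cv2
c=r.capture("side");a=c["image"][130:300,220:390];cv2.imwrite("pics/s3.png",cv2.resize(a,None,fx=3.5,fy=3.5,interpolation=cv2.INTER_CUBIC))
E
```

```text
8.075 [ 0.5391 -0.0147  0.2548] [-1.7983e+02 -3.0000e-02 -7.5760e+01] F [4.2 1.  1.3] w 0.0201
dp [-0.1 16.9 -1.3] roll 0.0013
target [ 0.5227 -0.0188  0.256 ]
now mag [ 77.9   1.4 254.8]
```

View pics/s3.png

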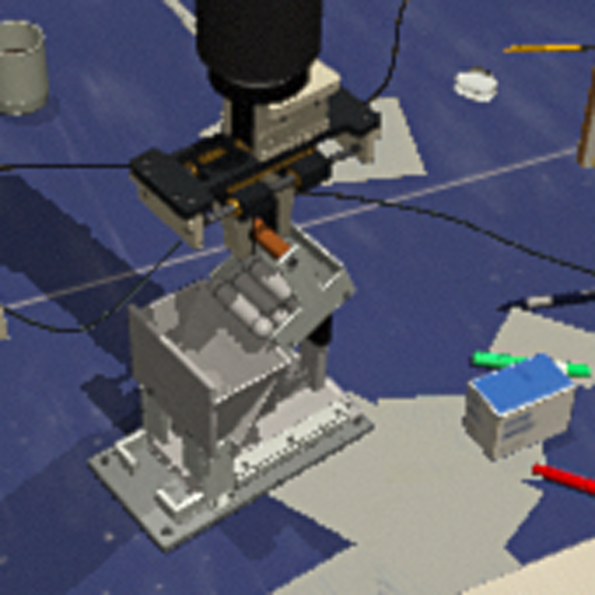

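The tray is tilted about 20 degrees on the hopper edge, and the pins have rolled to the lip. I'll carry on.

send_rows([
  {"dp":[0,4,0],"roll":0,"jaw":0},
  {"dp":[0,8,-1],"roll":0,"jaw":0},
  {"dp":[0,12,-1],"roll":0,"jaw":0},
  {"dp":[0,17,-1],"roll":0,"jaw":0},
  {"dp":[0,21,-1],"roll":0,"jaw":0},
])

```text
time_s: 8.75
tcp_pos: [0.5172, -0.0202, 0.2545]
eef_rot: [180.0, -0.0, -75.8]
contact_force: [3.0, 0.6, 2.9]
gripper_width: 0.0231
gripper_force: 12.0
```

send_rows([
  {"dp":[0,4,0],"roll":0,"jaw":0},
  {"dp":[0,8,1],"roll":0,"jaw":0},
  {"dp":[0,12,1],"roll":0,"jaw":0},
  {"dp":[0,12,1],"roll":0,"jaw":0},
  {"dp":[0,12,1],"roll":0,"jaw":0},
])

```text
time_s: 9.38
tcp_pos: [0.5057, -0.023, 0.2532]
eef_rot: [179.9, 0.0, -75.8]
contact_force: [2.8, 1.2, -1.1]
gripper_width: 0.024
gripper_force: 12.0
```

```bash
python3 mg.py 44 1.5 254; python3 - <<'E'
from plant import r
import cv2,numpy as np
f=lambda a:cv2.resize(a,None,fx=3.3,fy=3.3,interpolation=cv2.INTER_CUBIC)
a=r.capture("side")["image"][150:290,240:360];b=r.capture("top")["image"][160:300,250:370]
cv2.imwrite("pics/s4.png",np.hstack([f(a),f(b)]))
E
```

```text
9.375 [ 0.5057 -0.023   0.2532] [ 1.7994e+02  1.0000e-02 -7.5800e+01] F [ 2.8  1.2 -1.1] w 0.024
dp [ 0.1 -0.5 -0.8] roll 0.0008
target [ 0.5062 -0.023   0.254 ]
now mag [ 43.5   1.6 253.2]
```

View pics/s4.png

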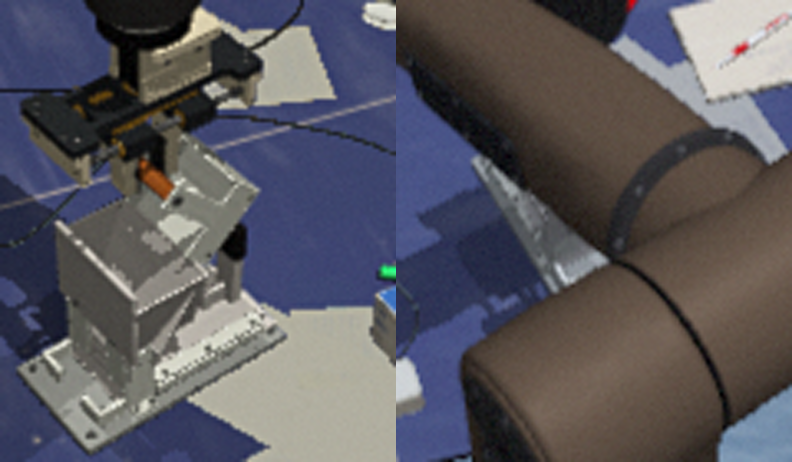

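The tray is empty and about 40 degrees tilted. I'll back out along the same path.

send_rows([
  {"dp":[0,-10,-2],"roll":0,"jaw":0},
  {"dp":[0,-22,-3],"roll":0,"jaw":0},
  {"dp":[0,-34,-3],"roll":0,"jaw":0},
  {"dp":[0,-50,0],"roll":0,"jaw":0},
  {"dp":[0,-66,3],"roll":0,"jaw":0},
])

```text
time_s: 10.1
tcp_pos: [0.5711, -0.0065, 0.25]
eef_rot: [180.0, -0.0, -75.8]
contact_force: [-0.6, 0.4, -2.1]
gripper_width: 0.0236
gripper_force: 12.0
```

send_rows([
  {"dp":[0,-10,-5],"roll":0,"jaw":0},
  {"dp":[0,-20,-15],"roll":0,"jaw":0},
  {"dp":[0,-25,-30],"roll":0,"jaw":0},
  {"dp":[0,-25,-30],"roll":0,"jaw":0},
], newtons=25)

```text
time_s: 10.6
tcp_pos: [0.5953, -0.0005, 0.2827]
eef_rot: [-179.8, -0.0, -75.8]
contact_force: [-0.8, -0.6, -2.8]
gripper_width: 0.023
gripper_force: 25.0
```

```bash
python3 go.py .509 -.28 .28 -75.8; python3 - <<'E'
from plant import r
import cv2,numpy as np
f=lambda a:cv2.resize(a,None,fx=3.3,fy=3.3,interpolation=cv2.INTER_CUBIC)
a=r.capture("side")["image"][120:300,240:360];b=r.capture("top")["image"][140:320,250:370]
cv2.imwrite("pics/s5.png",np.hstack([f(a),f(b)]))
E
```

```text
10.6 [ 5.953e-01 -5.000e-04  2.827e-01] [-1.798e+02 -1.000e-02 -7.578e+01] F [-0.8 -0.6 -2.8] w 0.023
dp [249.8 152.3   2.2] roll 0.0003
```

View pics/s5.png

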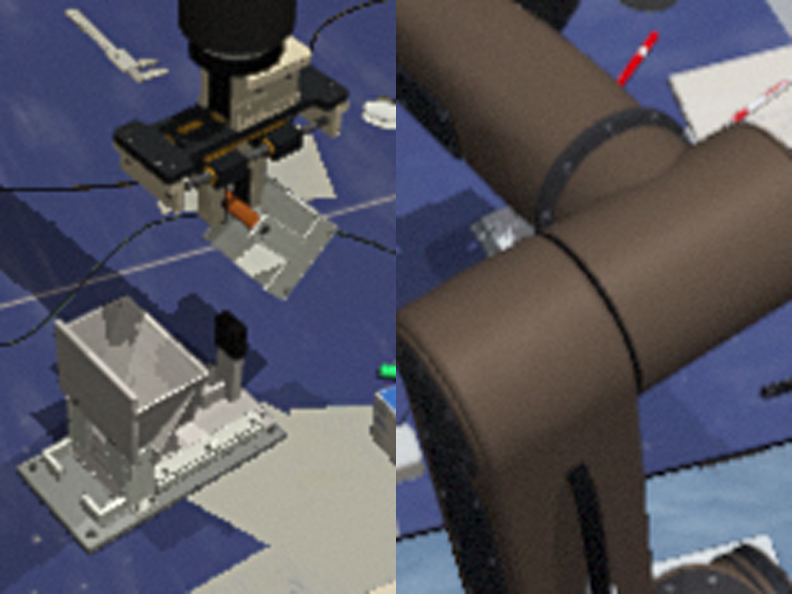

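The tray is still tilted about 30 degrees in the pads. I'll touch its front bottom corner to the table and swing the bar back +x to right it. First the move to a clear spot near (.47,-.26).

```bash
python3 go.py .47 -.26 .28 -75.8
```

```text
10.7 [ 0.594  -0.0006  0.281 ] [-1.7996e+02  2.0000e-02 -7.5800e+01] F [-1.2  0.9 -2.4] w 0.0228
dp [221.  183.8   0.8] roll 0.0
```

send_rows([
  {"dp":[15,13,0],"roll":0,"jaw":0},
  {"dp":[45,38,0],"roll":0,"jaw":0},
  {"dp":[80,67,0],"roll":0,"jaw":0},
  {"dp":[115,96,0],"roll":0,"jaw":0},
  {"dp":[150,125,0],"roll":0,"jaw":0},
])

```text
time_s: 11.32
tcp_pos: [0.508, -0.1784, 0.2805]
eef_rot: [180.0, 0.0, -75.8]
contact_force: [0.9, 0.3, -2.8]
gripper_width: 0.0229
gripper_force: 25.0
```

send_rows([
  {"dp":[30,25,0],"roll":0,"jaw":0},
  {"dp":[55,45,10],"roll":0,"jaw":0},
  {"dp":[71,58,40],"roll":0,"jaw":0},
  {"dp":[71,58,85],"roll":0,"jaw":0},
  {"dp":[71,58,130],"roll":0,"jaw":0},
])

```text
time_s: 11.95
tcp_pos: [0.4698, -0.2606, 0.1497]
eef_rot: [-180.0, -0.0, -75.9]
contact_force: [0.9, 0.5, -3.0]
gripper_width: 0.0231
gripper_force: 25.0
```

send_rows([
  {"dp":[0,0,18],"roll":0,"jaw":0},
  {"dp":[0,0,30],"roll":0,"jaw":0},
  {"dp":[0,0,40],"roll":0,"jaw":0},
  {"dp":[0,0,44],"roll":0,"jaw":0},
])

```text
time_s: 12.45
tcp_pos: [0.4711, -0.2599, 0.1065]
eef_rot: [-180.0, -0.0, -75.8]
contact_force: [0.1, -0.4, -3.2]
gripper_width: 0.0228
gripper_force: 25.0
```

send_rows([
  {"dp":[0,0,2],"roll":0,"jaw":0},
  {"dp":[0,0,4],"roll":0,"jaw":0},
  {"dp":[0,0,4],"roll":0,"jaw":0},
], newtons=8)

```text
time_s: 12.82
tcp_pos: [0.4726, -0.2602, 0.1046]
eef_rot: [-179.8, -0.1, -75.7]
contact_force: [-1.5, 1.7, 8.4]
gripper_width: 0.0233
gripper_force: 8.0
```

send_rows([
  {"dp":[0,-6,4],"roll":0,"jaw":0},
  {"dp":[0,-11,4],"roll":0,"jaw":0},
  {"dp":[0,-17,4],"roll":0,"jaw":0},
  {"dp":[0,-22,5],"roll":0,"jaw":0},
])

```text
time_s: 13.32
tcp_pos: [0.4955, -0.2549, 0.1003]
eef_rot: [-179.7, -0.2, -75.7]
contact_force: [0.4, 2.5, 10.6]
gripper_width: 0.0204
gripper_force: 8.0
```

send_rows([
  {"dp":[0,-6,1],"roll":0,"jaw":0},
  {"dp":[0,-12,2],"roll":0,"jaw":0},
  {"dp":[0,-18,4],"roll":0,"jaw":0},
  {"dp":[0,-24,6],"roll":0,"jaw":0},
])

```text
time_s: 13.82
tcp_pos: [0.5202, -0.2486, 0.0947]
eef_rot: [-179.5, -0.2, -75.7]
contact_force: [3.2, 4.3, 8.7]
gripper_width: 0.017
gripper_force: 8.0
```

send_rows([
  {"dp":[0,-6,1],"roll":0,"jaw":0},
  {"dp":[0,-12,3],"roll":0,"jaw":0},
  {"dp":[0,-12,3],"roll":0,"jaw":0},
])

```text
time_s: 14.2
tcp_pos: [0.5273, -0.2453, 0.0885]
eef_rot: [180.0, 0.0, -75.8]
contact_force: [0.4, 1.5, 2.6]
gripper_width: 0.0139
gripper_force: 8.0
```

send_rows([
  {"dp":[0,0,0],"roll":0,"jaw":25},
  {"dp":[0,0,0],"roll":0,"jaw":35},
  {"dp":[0,0,0],"roll":0,"jaw":60},
  {"dp":[0,0,-25],"roll":0,"jaw":70},
  {"dp":[0,0,-80],"roll":0,"jaw":70},
])

```text
time_s: 14.82
tcp_pos: [0.5255, -0.2453, 0.167]
eef_rot: [179.7, 0.1, -75.8]
contact_force: [1.9, 1.1, 0.8]
gripper_width: 0.0552
gripper_force: 0.0
```

send_rows([
  {"dp":[0,0,-50],"roll":0,"jaw":40},
  {"dp":[0,0,-80],"roll":0,"jaw":0},
])

```text
time_s: 15.08
tcp_pos: [0.5278, -0.2459, 0.2516]
eef_rot: [-179.8, -0.1, -75.8]
contact_force: [0.9, -0.2, -0.4]
gripper_width: 0.0459
gripper_force: 0.0
```

```bash
python3 mg.py 190 0 240; python3 - <<'E'
from plant import r
import cv2,numpy as np
f=lambda a:cv2.resize(a,None,fx=2.8,fy=2.8,interpolation=cv2.INTER_CUBIC)
a=r.capture("side")["image"][180:360,230:370];b=r.capture("top")["image"][120:300,250:390]
cv2.imwrite("pics/s6.png",np.hstack([f(a),f(b)]))
E
```

```text
15.075 [ 0.5278 -0.2459  0.2516] [-1.7983e+02 -9.0000e-02 -7.5780e+01] F [ 0.9 -0.2 -0.4] w 0.0459
dp [-219.7 -179.7   11.8] roll 0.001
target [0.6481 0.0113 0.24  ]
now mag [  10.5 -219.9  251.6]
```

View pics/s6.png

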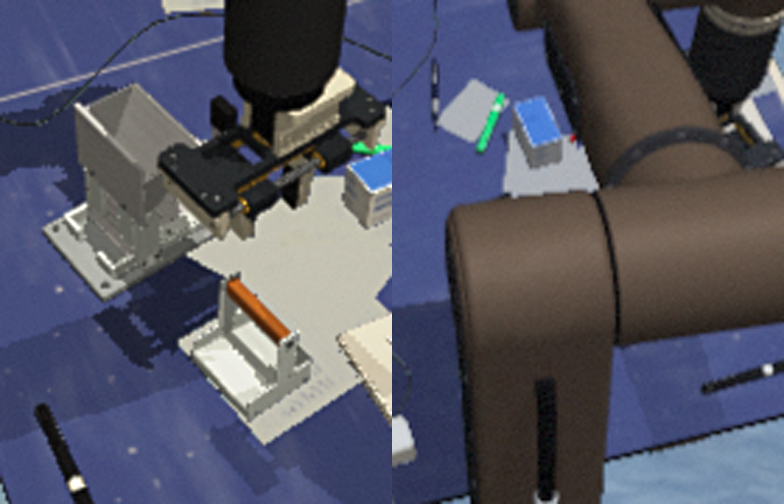

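The tray stands upright and empty, and the hopper looks clear. I'll compare the hopper mouth and the sight slot numerically with the start image, since I've used all 10 pictures.

```bash
python3 - <<'E'
from h import *
from plant import r
a=cv2.imread("pics/side0.png").mean(2);b=r.capture("side")["image"].mean(2)
p=[.4639,-.0352,np.radians(14.16)]
for nm,y in(("slot y0",0),("y8",8),("y-8",-8)):
    P=[(-10.5,y,z) for z in range(16,84,4)]
    q=proj("side",T(p,np.array(P)/1000.)).round().astype(int)
    print(nm,[int(a[v,u]) for u,v in q],[int(b[v,u]) for u,v in q])
P=[(20+x,y,100+x*1.4) for x in (0,15,30) for y in(-35,0,35)]
q=proj("side",T(p,np.array(P)/1000.)).round().astype(int)
print("sheet",[(int(a[v,u]),int(b[v,u])) for u,v in q])
u,v=q.mean(0).astype(int);print(q.tolist())
m=cv2.absdiff(a,b)[200:290,245:300];print("diff grid (5px)");print(cv2.resize(m,(11,18),interpolation=cv2.INTER_AREA).astype(int))
E
```

```text
slot y0 [103, 161, 194, 197, 194, 194, 194, 197, 197, 197, 174, 174, 101, 72, 66, 64, 64] [102, 106, 106, 102, 91, 91, 97, 101, 92, 93, 100, 100, 93, 95, 107, 105, 84]
y8 [161, 171, 171, 171, 192, 196, 194, 172, 172, 168, 163, 105, 64, 61, 72, 72, 101] [105, 104, 104, 98, 89, 95, 100, 90, 90, 96, 100, 93, 94, 104, 101, 101, 112]
y-8 [168, 168, 168, 131, 114, 111, 110, 110, 109, 109, 114, 93, 85, 74, 74, 68, 67] [107, 107, 111, 100, 95, 96, 98, 98, 97, 99, 132, 105, 96, 95, 95, 86, 82]
sheet [(68, 78), (61, 81), (66, 80), (94, 56), (148, 122), (147, 123), (143, 40), (145, 121), (147, 121)]
[[285, 248], [278, 241], [271, 235], [289, 241], [282, 234], [275, 228], [293, 234], [286, 227], [279, 221]]
diff grid (5px)
[[17 15 16 15 15 18 19 18 16 15 15]
 [17 18 19 16 17 16 14 16 16 16 15]
 [19 22 15 19 23 26 29 22 16 15 15]
 [21 18 18 27 30 28 24 26 27 15 15]
 [17 22 17 23 27 26 25 24 26 26 16]
 [22 22 15 14 29 27 24 24 24 25 26]
 [22 22 16 13 14 33 26 24 36 79 74]
 [21 22 17 14 14 15 38 26 83 93 61]
 [17 16 13 15 13 14 15 34 40 41 45]
 [17 11  9 15 14 14 14  8  8 32 96]
 [16 16 14 15 23 18 13  7 18 25 91]
 [17 22 24 21 52 46 15 15 20 44 44]
 [21 23 23 45 31 38 15 12 43 50 28]
 [16 24 25 38 42 26 14 12 16 32 35]
 [16 16 25 25 26 42 22 38 37 24 21]
 [16 16 16 26 23 24 40 26 20 22 23]
 [16 17 16 18 23 23 20 23 23 23 25]
 [15 15 15 16 16 14 26 34 33 34 36]]
```

send_rows([
  {"dp":[-15,-38,0],"roll":0,"jaw":0},
  {"dp":[-45,-80,3],"roll":0,"jaw":0},
  {"dp":[-85,-120,5],"roll":0,"jaw":0},
  {"dp":[-125,-150,8],"roll":0,"jaw":0},
  {"dp":[-165,-175,10],"roll":0,"jaw":0},
])

```text
time_s: 15.85
tcp_pos: [0.6564, -0.0411, 0.2365]
eef_rot: [179.8, 0.0, -75.8]
contact_force: [0.7, -0.6, -0.4]
gripper_width: 0.0002
gripper_force: 0.0
```

send_rows([
  {"dp":[-30,-3,0],"roll":0,"jaw":0},
  {"dp":[-54,-5,0],"roll":0,"jaw":0},
  {"dp":[-54,-5,0],"roll":0,"jaw":0},
])

```text
time_s: 16.23
tcp_pos: [0.6473, 0.0124, 0.2371]
eef_rot: [179.9, 0.0, -75.7]
contact_force: [-0.3, -0.4, -0.7]
gripper_width: 0.0004
gripper_force: 0.0
```

```bash
python3 mg.py 185 0 121; python3 - <<'E'
from h import *
from plant import r
a=cv2.imread("pics/side0.png");b=r.capture("side")["image"]
p=[.4639,-.0352,np.radians(14.16)]
x=[cv2.getRectSubPix(i,(1,1),(0,0)) for i in(a,b)]
for y in(-6,0,6,12):
    q=proj("side",T(p,np.array([(-9,y,z) for z in range(16,90,3)])/1000.)).astype(np.float32)
    f=lambda i:cv2.remap(i,q[None,:,0].copy(),q[None,:,1].copy(),cv2.INTER_LINEAR)[0].mean(1).astype(int).tolist()
    print(y,f(a),f(b))
q=proj("side",T(p,np.array([(8+x,y,85+x*1.4) for x in range(2,50,5) for y in(-25,0,25)])/1000.)).astype(np.float32)
f=lambda i:cv2.remap(i,q[None,:,0].copy(),q[None,:,1].copy(),cv2.INTER_LINEAR)[0].mean(1).astype(int).reshape(-1,3).tolist()
print("sheet",f(a),f(b))
E
```

```text
16.225 [0.6473 0.0124 0.2371] [ 1.7988e+02  2.0000e-02 -7.5680e+01] F [-0.3 -0.4 -0.7] w 0.0004
dp [  1.3   4.2 116.1] roll 0.0029
target [0.6433 0.0101 0.121 ]
now mag [189.5   1.2 237.1]
-6 [168, 167, 150, 129, 121, 118, 119, 118, 120, 122, 125, 128, 131, 128, 120, 115, 102, 81, 73, 67, 66, 67, 67, 65, 66] [99, 103, 98, 91, 87, 85, 85, 87, 88, 90, 89, 91, 108, 105, 95, 89, 89, 96, 101, 102, 96, 83, 74, 71, 72]
0 [126, 158, 178, 193, 198, 196, 192, 190, 191, 193, 195, 195, 194, 180, 152, 105, 82, 69, 67, 66, 66, 65, 66, 66, 65] [97, 97, 95, 92, 86, 86, 87, 91, 90, 88, 89, 89, 91, 89, 92, 101, 115, 127, 130, 118, 100, 82, 74, 70, 70]
6 [143, 178, 189, 191, 189, 192, 195, 197, 196, 194, 188, 179, 166, 141, 116, 89, 72, 64, 62, 67, 71, 74, 68, 66, 67] [96, 95, 93, 90, 87, 87, 88, 91, 89, 88, 86, 88, 89, 90, 94, 98, 110, 121, 131, 124, 109, 84, 75, 71, 71]
12 [154, 159, 167, 183, 194, 196, 191, 182, 162, 157, 164, 168, 161, 145, 119, 102, 98, 100, 101, 97, 84, 70, 66, 66, 67] [95, 93, 92, 88, 86, 88, 90, 91, 84, 82, 83, 86, 88, 88, 88, 94, 114, 130, 139, 130, 106, 80, 71, 71, 75]
sheet [[98, 66, 68], [89, 65, 68], [67, 63, 63], [141, 190, 193], [153, 146, 147], [145, 148, 148], [144, 147, 149], [143, 143, 145], [144, 145, 147], [143, 143, 143]] [[107, 74, 76], [98, 73, 74], [75, 72, 72], [153, 203, 205], [167, 154, 144], [158, 158, 145], [158, 161, 145], [156, 155, 142], [158, 158, 142], [157, 154, 137]]
```

The sheet is clear, and the slot is now filled evenly up to about 70 mm, so the three pins are stacked. Now the slide.

send_rows([
  {"dp":[1,2,40],"roll":0,"jaw":0},
  {"dp":[1,3,80],"roll":0,"jaw":0},
  {"dp":[1,4,110],"roll":0,"jaw":0},
  {"dp":[1,4,116],"roll":0,"jaw":0},
], newtons=25)

```text
time_s: 16.77
tcp_pos: [0.6428, 0.0076, 0.1198]
eef_rot: [179.7, 0.0, -75.9]
contact_force: [-0.1, -0.1, -0.6]
gripper_width: 0.0005
gripper_force: 0.0
```

send_rows([
  {"dp":[0,6,0],"roll":0,"jaw":0},
  {"dp":[0,12,0],"roll":0,"jaw":0},
  {"dp":[0,17,0],"roll":0,"jaw":0},
  {"dp":[0,22,0],"roll":0,"jaw":0},
  {"dp":[0,27,0],"roll":0,"jaw":0},
])

```text
time_s: 17.4
tcp_pos: [0.6196, 0.0027, 0.1239]
eef_rot: [-179.8, -0.0, -75.8]
contact_force: [5.5, 0.1, 3.3]
gripper_width: 0.0001
gripper_force: 2.5
```

```bash
python3 mg.py 137 0 121
```

```text
17.4 [0.6196 0.0027 0.1239] [-1.7978e+02 -2.0000e-02 -7.5760e+01] F [5.5 0.1 3.3] w 0.0001
dp [-1.4 23.2  2.8] roll 0.0014
target [ 0.5967 -0.0017  0.121 ]
now mag [160.2  -1.4 123.9]
```

send_rows([
  {"dp":[0,4,1],"roll":0,"jaw":0},
  {"dp":[0,8,2],"roll":0,"jaw":0},
  {"dp":[0,12,2],"roll":0,"jaw":0},
  {"dp":[0,16,2],"roll":0,"jaw":0},
  {"dp":[0,18,2],"roll":0,"jaw":0},
])

```text
time_s: 18.02
tcp_pos: [0.6005, -0.0021, 0.1205]
eef_rot: [180.0, 0.0, -75.8]
contact_force: [3.6, 1.6, 3.5]
gripper_width: 0.0004
gripper_force: 2.1
```

send_rows([
  {"dp":[0,2,0],"roll":0,"jaw":0},
  {"dp":[0,4,0],"roll":0,"jaw":0},
  {"dp":[0,5,0],"roll":0,"jaw":0},
])

```text
time_s: 18.4
tcp_pos: [0.5958, -0.0033, 0.1205]
eef_rot: [180.0, 0.0, -75.8]
contact_force: [4.1, 2.2, 2.2]
gripper_width: 0.0
gripper_force: 2.9
```

```bash
python3 mg.py 137 0 121
```

```text
18.4 [ 0.5958 -0.0033  0.1205] [ 1.80e+02  1.00e-02 -7.58e+01] F [4.1 2.2 2.2] w 0.0
dp [-1.3 -1.3 -0.5] roll 0.0008
target [ 0.5967 -0.0017  0.121 ]
now mag [135.7  -1.3 120.5]
```

send_rows([
  {"dp":[0,2,0],"roll":0,"jaw":0},
  {"dp":[0,3,0],"roll":0,"jaw":0},
  {"dp":[0,3,0],"roll":0,"jaw":0},
])

```text
time_s: 18.77
tcp_pos: [0.5957, -0.0032, 0.1208]
eef_rot: [-179.7, -0.0, -75.8]
contact_force: [11.9, 1.8, -3.8]
gripper_width: 0.0004
gripper_force: 6.1
```

send_rows([
  {"dp":[0,2,0],"roll":0,"jaw":0},
  {"dp":[0,3,0],"roll":0,"jaw":0},
  {"dp":[0,3,0],"roll":0,"jaw":0},
])

```text
time_s: 19.15
tcp_pos: [0.5954, -0.0032, 0.1213]
eef_rot: [-179.4, -0.0, -75.7]
contact_force: [19.9, 2.2, -8.7]
gripper_width: 0.0007
gripper_force: 11.9
```

It's against the stop: force rises with no motion. Retreating and checking the nest.

send_rows([
  {"dp":[0,-10,0],"roll":0,"jaw":0},
  {"dp":[0,-30,0],"roll":0,"jaw":0},
  {"dp":[0,-45,-20],"roll":0,"jaw":0},
  {"dp":[0,-50,-70],"roll":0,"jaw":0},
  {"dp":[0,-50,-125],"roll":0,"jaw":0},
])

```text
time_s: 19.77
tcp_pos: [0.6368, 0.007, 0.2445]
eef_rot: [179.6, 0.0, -75.8]
contact_force: [0.5, -0.6, -0.1]
gripper_width: 0.0003
gripper_force: 0.0
```

```bash
python3 - <<'E'
from h import *
from plant import r
s=r.get_state();print(s["time_s"],s["tcp_pos"],s["contact_force"])
a=cv2.imread("pics/side0.png");b=r.capture("side")["image"]
p=[.4639,-.0352,np.radians(14.16)]
def S(nm,P):
    q=proj("side",T(p,np.array(P)/1000.)).astype(np.float32)
    f=lambda i:cv2.remap(i,q[None,:,0].copy(),q[None,:,1].copy(),cv2.INTER_LINEAR)[0].mean(1).astype(int).tolist()
    print(nm,f(a),f(b))
for y in(-25,0,25):S(f"nest across y{y}",[(x,y,24) for x in range(-56,-14,3)])
S("nest along",[(-34,y,29) for y in range(-60,61,6)])
for y in(0,6):S("slot",[(-9,y,z) for z in range(16,90,3)])
S("handle old top",[(x,0,132) for x in range(92,160,5)])
S("tray bar",[(0,0,0)])
E
```

```text
19.775 [0.63677611 0.00696274 0.24451314] [ 0.53485826 -0.63585384 -0.07764328]
nest across y-25 [156, 142, 95, 88, 153, 216, 175, 149, 148, 151, 150, 140, 119, 95] [146, 133, 97, 95, 161, 221, 184, 194, 214, 221, 191, 108, 95, 167]
nest across y0 [151, 150, 151, 152, 150, 150, 151, 150, 149, 150, 150, 139, 144, 116] [138, 140, 140, 135, 96, 103, 145, 173, 184, 185, 155, 97, 83, 161]
nest across y25 [149, 124, 81, 85, 134, 162, 153, 149, 151, 151, 151, 112, 94, 89] [139, 118, 87, 94, 143, 167, 155, 171, 184, 187, 174, 111, 90, 142]
nest along [145, 119, 131, 217, 143, 147, 150, 148, 151, 149, 147, 149, 148, 153, 149, 126, 105, 122, 204, 96, 81] [156, 129, 143, 223, 177, 227, 156, 169, 186, 184, 184, 183, 185, 185, 185, 137, 164, 133, 192, 86, 75]
slot [126, 158, 178, 193, 198, 196, 192, 190, 191, 193, 195, 195, 194, 180, 152, 105, 82, 69, 67, 66, 66, 65, 66, 66, 65] [166, 124, 104, 91, 92, 92, 90, 86, 86, 89, 118, 138, 154, 141, 123, 101, 98, 99, 105, 102, 93, 79, 73, 71, 70]
slot [143, 178, 189, 191, 189, 192, 195, 197, 196, 194, 188, 179, 166, 141, 116, 89, 72, 64, 62, 67, 71, 74, 68, 66, 67] [150, 124, 118, 108, 95, 95, 92, 87, 96, 107, 125, 139, 144, 116, 104, 98, 97, 100, 107, 106, 99, 82, 74, 70, 70]
handle old top [73, 76, 76, 78, 78, 81, 52, 13, 4, 19, 18, 31, 73, 78] [8, 6, 17, 22, 23, 32, 38, 37, 37, 46, 52, 49, 49, 48]
tray bar [113] [144]
```

```bash
python3 -c "
from plant import r
print(r.close_job())"
```

```text
the job is handed in; nothing more can be done
None
```

I handed the job in after about 20 s of robot time: by my image checks, one pin is in the nest and two are in the well, the slide is home against its stop, and the empty tray stands on the table. The hand-in gave no verdict, and I did not re-measure the mug, carton and marker, though I never worked near them.

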